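Put the table's condiment caddy back in order

ROBOT

A 6-joint arm with a two-finger parallel gripper is mounted at the origin on the work surface; the furniture and walls round the work are solid. World frame = base frame: x ahead of the robot, y to its left, z up, the work surface at z = 0. Lengths are in mm, angles in rad, forces in N, time in s.
With the tool pointing down it reaches from about 350 to 975 mm from the base axis. Payload 4.9 kg.
Tool frame: the origin (TCP) lies midway between the tips of the shut fingers; the grasp point (between the pads) lies 19 mm behind it; z points along the fingers, y is the line along which they close (so a half turn about z gives the same grasp; the last joint's range is limited). The gripper opens to 85 mm and grips with 20 to 120 N. Pads are 22 mm wide; open, the fingers measure 114 mm over their backs; the gripper's body (76 mm by 85 mm) begins 54 mm behind the grasp point. The pads swing forward as they close: fully open they stand 13 mm farther back than shut.
Start: joints at [-1.442, 0.053, 1.613, -0, 1.476, -0.119], TCP at [153.291, -605.89, 193.304] pointing down, gripper open.
Joint ranges: [-3.01, 3.01], [-1.01, 2.22], [0.06, 2.58], [-1.02, 4.17], [0.09, 2.62], [-3.14, 3.14]. Speed limits (rad/s): [2.57, 2.57, 3.14, 3.14, 3.14, 3.14].

INTERFACE

Orientations are given as a unit quaternion [w, x, y, z].
In Python, from bench import * gives the robot as it stands.
- The arm moves only by the shell command python3 -m creep 'ROWS' [FORCE]. ROWS is JSON, a list of rows, each an object with "travel": the shift along the tool's x, y, z in cm, a list of three; "roll": the turn about the tool's z in degrees; "fingers": the finger opening in cm, from 0 to 8.54. A call has 1 to 8 rows; each row shifts and turns the commanded pose from where the row before left it, along the tool's axes as they then stand; what a row does not reach is not made up. A row lasts 1/8 s, in which the tool goes at most 62.5 mm and 10.7 degrees, less where a joint would pass 70% of its speed; a pose out of reach is approached as far as the arm can. A call with a gripper value outside its range is refused whole. The fingers move at their own pace and stop on an object; FORCE is the grip in N (left out, the last holds). Time passes only in rows, so rows that do not move let the fingers close. It gives the time, the measured TCP pose, the force, the opening and the grip force at its end, in the units of the state.
- sense(): the state, without advancing time (a new reading comes with each control period).
- capture(name): name is "scene" or "side" or "wrist"; returns (picture, depth): 400x640x3 uint8, blue, green, red; 400x640 float32, mm along the optical axis (not along the pixel's ray), 0 where there is no reading.
- camera_params(name): a dict with "intrinsics" (3x3 intrinsics, pixels), "xyz" and "attitude" of the camera in the world. Camera axes: x right, y down, z forward; pixel columns grow to the right and rows downward; lengths in mm; the calibration is good to about 2 mm. A picture is of the moment at which its call begins: read the wrist's pose just before it. camera_params takes no time and is no camera call; for the wrist camera it gives the pose at the moment of the call.
- hand_in(): hands the job in; it is judged then, once.
The state is a dict: "t": time; "joint_pos": joint angles; "joint_velocities": joint speeds; "joint_efforts": joint torques, N m; "tcp_pos": TCP position; "orientation": TCP orientation; "ft_force": force on the tool from outside, world axes, zero at the start; "wrist_torque": the same for the moment, N m; "finger_gap": opening from 0.0 (shut) to 1.0 (fully open); "grasp_force": force on a finger pad.
Only numpy, scipy, OpenCV 4.12 (cv2) and the standard library are available. Lean on these libraries where they do the work, as an engineer would, in place of code of your own. Each camera call takes 0.05 s, during which the arm holds its last target. There are 200 camera calls.

TASK

Put this table's caddy back in order for the next guests: in the front row (nearest the robot) the salt shaker between the toothpick pot and the tea light, which stay where they stand; in the back row the pepper mill right behind the salt, the chilli sauce right behind the toothpick pot and the larger, blue-labelled sauce right behind the tea light, so that the mill is between the two sauces. Each stands upright on the floor of its own compartment, set down gently and not dropped.

Things in the scene. Friction and masses are not known exactly. Their poses are not given: they have to be found in the camera images.
- caddy: Fixed light-wood caddy, 160 (x) by 246 mm (y). Origin: centre of its underside; +x to its back, +y to its left end. Dark floor 6 mm thick. 2 rows of 3 compartments: front centres x = -41, 66 deep; back x = +36, 76 deep; columns y = -80, 0, +80, each 74 wide. Heights above the underside: dividers 32, front 34, ends 40, back 46 mm; a thin steel bow on each end, y = +120 and -120, reaches 76.
- toothpicks: Origin at the centre of its underside, z up. Small green pot full of toothpicks, 38 mm across, 72 mm high with the picks. Loose; stands in an outer compartment of the caddy's front row, left or right.
- tealight1: Origin at the centre of its underside, z up. Tea light: white candle in a metal cup, 38 mm across, 17 mm high. Loose; stands in the other outer compartment of the caddy's front row.
- salt_shaker: Origin at the centre of its underside, z up. Glass salt shaker with a grey domed top, round, 90 mm high, 44 mm across at 30 mm up, tapering to 31 mm at 70 mm, top 34 mm across, about 0.1 kg. Grip its body about 58 mm up. Starts on the table right of the caddy.
- pepper_mill: Origin at the centre of its underside, z up. Dark turned-wood pepper mill, round, 163 mm high, about 0.26 kg: body 58 mm across at the foot, waist 35 mm at 77 mm, crown 49 mm across from 104 to 139 mm, narrowing above. Grip the crown about 130 mm up. Starts on the table right of the caddy.
- brown_sauce: Origin at the centre of its underside, z up. The larger sauce bottle: glass, dark blue label, gold cap, round, 58 mm across, 207 mm high, about 0.35 kg. Upper part tapers: feels like a solid cone from 58 mm at 108 mm height to 29 mm at the top; grip about 178 mm up. Starts on the table right of the caddy.
- chilli_sauce: Origin at the centre of its underside, z up. Chilli sauce: the smaller glass bottle, pink-red contents, green label, gold cap, round, 45 mm across, 193 mm high, about 0.28 kg. Upper part tapers like a solid cone from 45 mm at 99 mm height to 22 mm at the top; grip about 165 mm up. Starts on the table right of the caddy.
Not all that is in view belongs to the job. Leave any black look-alike of the toothpicks alone.

How it is judged:
By the outcome, as a careful person would: the job done as asked, in the order asked, and still so for the second after the job is handed in, with the robot touching nothing.
It also fails if it takes over 120 s, if anything falls off the work surface, if the arm or the gripper's body presses on something with over 40 N, if the wrist force passes 120 N, or if a joint passes its speed limit or range.

## Working session

There is one attempt and no reset: what is moved stays moved. The work goes in short steps, Python scripts to look and compute and a shell command to move; the robot and the scene stay as the last step left them, time stands still between calls to the robot, and variables do not carry over. Pictures are saved under pics/ and viewed, at most 14 in all, crops included, and the job is handed in when it is done.

```bash
ls; mkdir -p pics; cat > h.py <<'E'
from bench import *
import numpy as np, cv2
from scipy.spatial.transform import Rotation as R
def rot(q): return R.from_quat([q[1],q[2],q[3],q[0]]).as_matrix()
def cam(n):
    p=camera_params(n); a=np.array(p["attitude"],float)
    return np.array(p["intrinsics"]), np.array(p["xyz"]), (a if a.shape==(3,3) else rot(a))
def pts(n,depth):
    K,t,A=cam(n); v,u=np.mgrid[:400,:640]
    c=np.stack([(u-K[0,2])/K[0,0],(v-K[1,2])/K[1,1],np.ones_like(u,float)],-1)*depth[...,None]
    return c@A.T+t
E
python3 - <<'E'
from h import *
s=sense(); print(s)
for n in ("scene","side"):
    print(camera_params(n))
    im,d=capture(n); cv2.imwrite(f"pics/{n}0.png",im); np.save(f"{n}0.npy",d)
print(camera_params("wrist"))
im,d=capture("wrist"); cv2.imwrite("pics/wrist0.png",im)
E
```

```text
pics
{'t': 0.0, 'joint_pos': array([-1.44197966e+00,  5.33428962e-02,  1.61430668e+00,  8.52417394e-06,
        1.47596595e+00, -1.19000957e-01]), 'joint_velocities': array([ 0.00020677,  0.00078029,  0.00101515, -0.00020007, -0.00212257,
        0.00173638]), 'joint_efforts': array([-4.01952420e-04, -3.93677616e+01, -3.70177853e+01, -4.10254358e-05,
        6.98913209e-03,  1.87740831e-06]), 'tcp_pos': array([ 153.21806787, -605.21154758,  192.06416279]), 'orientation': array([-1.01144532e-03,  9.92332663e-01,  1.23591517e-01, -7.21487842e-07]), 'ft_force': array([ 0.13146382,  0.6534006 , -0.00901308]), 'wrist_torque': array([-0.0214838 ,  0.05456086, -0.0499385 ]), 'grasp_force': 0.0, 'finger_gap': 0.9976259535892354}
{'intrinsics': array([[468.3384264 ,   0.        , 321.16759954],
       [  0.        , 468.3384264 , 195.73773778],
       [  0.        ,   0.        ,   1.        ]]), 'xyz': array([-145.61024886,  680.22291101, 1103.25665475]), 'attitude': array([ 0.11433618, -0.3099922 ,  0.88623732, -0.32467752])}
{'intrinsics': array([[419.21082357,   0.        , 318.8569019 ],
       [  0.        , 419.21082357, 207.22165951],
       [  0.        ,   0.        ,   1.        ]]), 'xyz': array([ 325.07900745, 1070.78666472,  946.33347543]), 'attitude': array([ 0.01554675, -0.04694452,  0.90276761, -0.42727643])}
{'intrinsics': array([[294.72815577,   0.        , 319.07394683],
       [  0.        , 294.72815577, 202.33639938],
       [  0.        ,   0.        ,   1.        ]]), 'xyz': array([ 221.09477564, -588.27454905,  372.93879981]), 'attitude': array([ 0.10761925,  0.78219803, -0.60774437, -0.08503603])}
```

View pics/scene0.png

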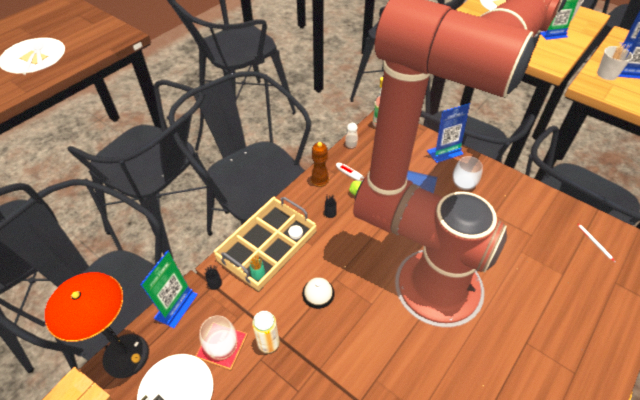

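View pics/side0.png

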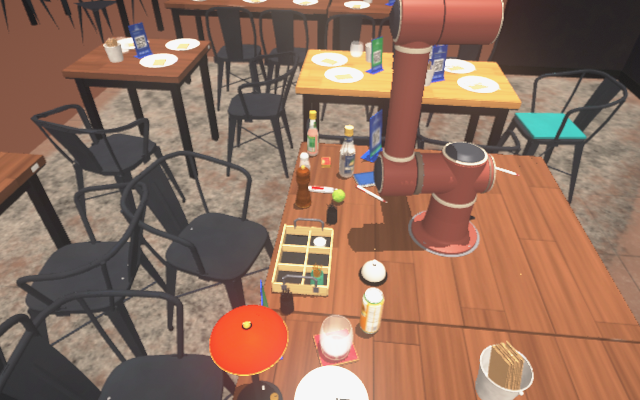

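View pics/wrist0.png

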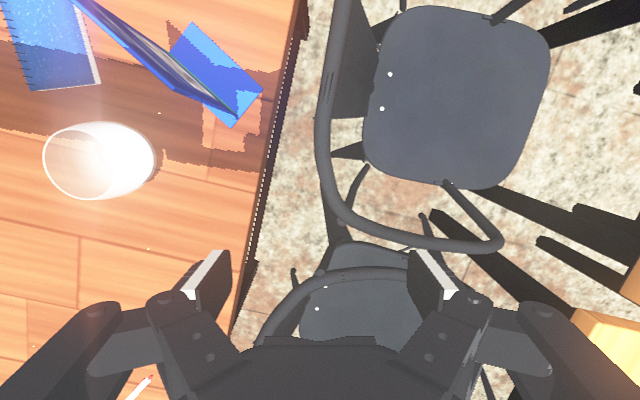

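The scene view shows the caddy at about (265,242) with the green toothpick pot at (257,268) and tea light at (295,232), the mill at (319,163), salt at (351,135) and a bottle at (380,100). The side view shows chilli (313,135), brown sauce (347,155), and the mill (303,185) with the salt behind it. The wrist view shows no targets. Now I'll measure.

```bash
cat > m.py <<'E'
from h import *
def cloud():
    P={}
    for n in ("scene","side"):
        d=np.load(f"{n}0.npy"); P[n]=pts(n,d); P[n][d==0]=np.nan
    return P
E
python3 - <<'E'
from m import *
P=cloud()
for n,px in (("scene",[(319,165),(351,135),(380,110),(265,242),(257,268),(295,232),(330,206),(212,278),(355,188)]),("side",[(303,190),(304,160),(313,140),(347,160),(320,242),(317,280)])):
    for u,v in px: print(n,(u,v),P[n][v,u].round(0))
# clusters by top-view grid
for n in P:
    q=P[n].reshape(-1,3); q=q[np.isfinite(q[:,0])&(q[:,2]>12)&(q[:,2]<260)&(np.abs(q[:,0])<900)&(np.abs(q[:,1])<900)&(q[:,0]>150)]
    g=np.zeros((450,450),np.uint8); ij=((q[:,:2]+900)/4).astype(int); g[ij[:,0],ij[:,1]]=255
    k,L,st,c=cv2.connectedComponentsWithStats(g)
    lab=L[ij[:,0],ij[:,1]]
    for i in range(1,k):
        m=q[lab==i]
        if len(m)>25: print(n,len(m),"min",m.min(0).round(),"max",m.max(0).round(),"med",np.median(m,0).round())
E
python3 - <<'E'
import cv2
a=cv2.imread('pics/scene0.png')[60:300,200:440]; b=cv2.imread('pics/side0.png')[100:310,240:400]
a=cv2.resize(a,None,fx=1.9,fy=1.9,interpolation=2)
b=cv2.resize(b,(340,456),interpolation=2)
cv2.imwrite('pics/c0.png',cv2.hconcat([a,b]))
E
```

```text
scene (319, 165) [474. -83.  86.]
scene (351, 135) [ 498. -283.   51.]
scene (380, 110) [216.  42. 509.]
scene (265, 242) [438. 200.  33.]
scene (257, 268) [394. 277.  41.]
scene (295, 232) [403. 115.  19.]
scene (330, 206) [376. -13.  33.]
scene (212, 278) [469. 369.  32.]
scene (355, 188) [ 355. -108.   43.]
side (303, 190) [483. -76.  73.]
side (304, 160) [ 505. -279.   63.]
side (313, 140) [ 484. -409.   78.]
side (347, 160) [ 340. -268.   83.]
side (320, 242) [404. 116.  17.]
side (317, 280) [396. 297.  45.]
scene 29 min [ 150. -403.   31.] max [ 157. -377.   86.] med [ 153. -390.   60.]
scene 26 min [ 150. -369.   33.] max [ 158. -344.   88.] med [ 153. -352.   63.]
scene 388 min [150.  74. 198.] max [230.  96. 260.] med [187.  88. 242.]
scene 224 min [ 172. -330.   12.] max [ 279. -261.   19.] med [ 218. -286.   14.]
scene 1195 min [ 196. -503.   12.] max [ 263. -397.  196.] med [ 231. -452.  106.]
scene 584 min [196. 189.  12.] max [269. 258.  66.] med [227. 229.  38.]
scene 857 min [216. 374.  12.] max [269. 426. 136.] med [231. 408. 116.]
scene 798 min [256. 528.  12.] max 
[... 1816 characters left out ...]
 11.  71.] med [378.  -1.  40.]
side 1812 min [364.  66.  12.] max [526. 321.  78.] med [447. 225.  30.]
side 190 min [382. 259.  13.] max [417. 298.  78.] med [396. 284.  45.]
side 91 min [389.  98.  12.] max [425. 137.  23.] med [407. 116.  17.]
side 655 min [444. 587.  12.] max [542. 645. 145.] med [488. 624.  17.]
side 486 min [ 460. -105.   12.] max [514. -65. 163.] med [484. -77.  88.]
side 249 min [453. 349.  12.] max [489. 389.  72.] med [470. 375.  43.]
side 383 min [ 469. -443.   12.] max [ 512. -405.  193.] med [ 489. -420.   95.]
side 132 min [ 486. -296.   13.] max [ 526. -267.   90.] med [ 504. -278.   61.]
side 112 min [499. 429.  92.] max [518. 503. 188.] med [508. 457. 169.]
```

View pics/c0.png

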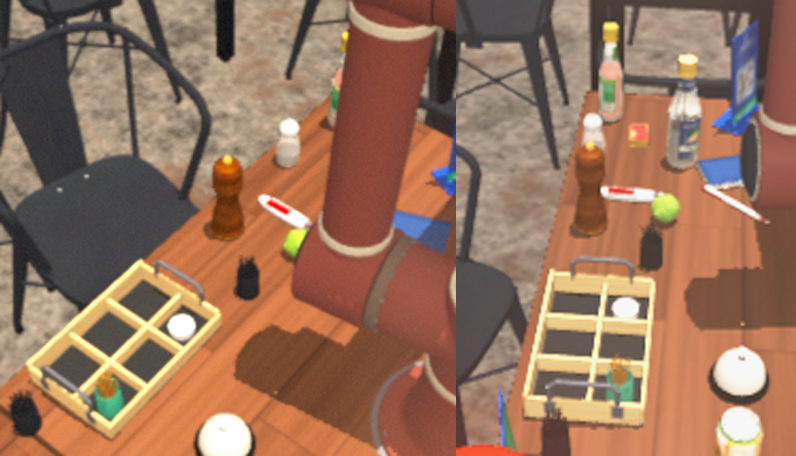

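The crop confirms the layout: the caddy is slightly turned, with the pot at its left front and the tea light at its right front. The salt is behind the mill, the chilli far right, and the brown sauce near the menu stand.

```bash
cat > fit.py <<'E'
from m import *
from scipy.optimize import least_squares
prof={"salt":([0,30,70,90],[22,22,15.5,17]),"mill":([0,77,104,139,163],[29,17.5,24.5,24.5,10]),
"brown":([0,108,207],[29,29,14.5]),"chilli":([0,99,193],[22.5,22.5,11]),"tea":([0,17],[19,19]),"pot":([0,45],[19,19])}
band={"salt":(15,80),"mill":(15,70),"brown":(15,100),"chilli":(15,95),"tea":(13,24),"pot":(20,50)}
g={"salt":(503,-287),"mill":(480,-89),"brown":(342,-290),"chilli":(491,-424),"tea":(405,113),"pot":(394,279)}
def fit(k,q,c0,z0=0):
    lo,hi=band[k]; q=q[(q[:,2]>lo+z0)&(q[:,2]<hi+z0)&(np.hypot(*(q[:,:2]-c0).T)<42)]
    if len(q)<30: return None
    r=np.interp(q[:,2]-z0,*prof[k])
    f=lambda c: np.hypot(q[:,0]-c[0],q[:,1]-c[1])-r
    s=least_squares(f,c0,loss="soft_l1",f_scale=2); return s.x.round(1),len(q),round(float(np.median(abs(f(s.x)))),1)
E
python3 - <<'E'
from fit import *
P=cloud()
for k in g:
    for n in P:
        q=P[n].reshape(-1,3); q=q[np.isfinite(q[:,0])]; print(k,n,fit(k,q,np.array(g[k],float),6*(k in("tea","pot"))))
for n in P:
    q=P[n].reshape(-1,3); q=q[np.isfinite(q[:,0])]
    im=cv2.imread(f"pics/{n}0.png").reshape(-1,3)[np.isfinite(P[n].reshape(-1,3)[:,0])].astype(int)
    m=(q[:,2]>25)&(q[:,2]<52)&(q[:,0]>350)&(q[:,0]<540)&(q[:,1]>50)&(q[:,1]<335)&(im[:,2]>140)&(im[:,1]>110)&(im[:,2]>im[:,0]+25)
    w=q[m]; print(n,len(w),cv2.minAreaRect(w[:,:2].astype(np.float32)))
    # front/back edges extremes by y bins
    for s,t in ((0,"x"),):
        ys=np.arange(85,300,15); fr=[];bk=[]
        for y in ys:
            b=w[abs(w[:,1]-y)<7.5]
            fr.append(np.percentile(b[:,0],3)); bk.append(np.percentile(b[:,0],97))
        print("front",np.polyfit(ys-190,fr,1).round(3),"back",np.polyfit(ys-190,bk,1).round(3))
    xs=np.arange(380,512,15); a=[];c=[]
    for x in xs:
        b=w[abs(w[:,0]-x)<7.5]; a.append(np.percentile(b[:,1],2)); c.append(np.percentile(b[:,1],98))
    print("right",np.polyfit(xs-445,a,1).round(3),"left",np.polyfit(xs-445,c,1).round(3))
E
```

```text
salt scene (array([ 503.4, -292.8]), 186, 1.4)
salt side (array([ 507.5, -290.3]), 99, 1.5)
mill scene (array([482.8, -97.5]), 235, 1.3)
mill side (array([486.6, -93.8]), 186, 1.3)
brown scene None
brown side (array([ 342.3, -300.5]), 274, 1.5)
chilli scene (array([ 484.8, -437.2]), 73, 1.5)
chilli side (array([ 491.4, -434.1]), 180, 1.7)
tea scene (array([415.4, 118.7]), 154, 8.8)
tea side (array([409.9,  98.6]), 63, 9.5)
pot scene (array([382.8, 292.9]), 310, 6.7)
pot side (array([389.1, 296.3]), 237, 6.6)
scene 1575 ((442.7064208984375, 190.2298583984375), (163.67713928222656, 249.97723388671875), 0.6142730116844177)
front [-1.30000e-02  3.62132e+02] back [-1.00000e-02  5.19797e+02]
right [1.3000e-02 6.9259e+01] left [1.20000e-02 3.13458e+02]
side 1061 ((445.7353210449219, 193.9349822998047), (160.4867706298828, 253.18914794921875), 0.8441600799560547)
front [-1.60000e-02  3.66998e+02] back [-1.20000e-02  5.23594e+02]
right [2.3000e-02 7.1944e+01] left [1.90000e-02 3.17452e+02]
```

```bash
python3 -m creep '[{"travel":[0,0,-4],"roll":7.1},{"travel":[0,0,-4],"roll":7.1},{"travel":[0,0,-4]},{"travel":[4,-3.5,0]},{"travel":[4.5,-4,0]},{"travel":[4.5,-4,0]},{"travel":[4.5,-4,0]},{"travel":[4.5,-4,0]}]' 40
python3 -m creep '[{"travel":[4.5,-4,0]},{"travel":[4.5,-4,0]},{"travel":[4,-3.5,0]},{"travel":[0,0,0]},{"travel":[0,0,0]}]'
```

```text
schema error: expected keys travel, roll, fingers
schema error: expected keys travel, roll, fingers
```

```bash
python3 -m creep '[{"travel":[0,0,-4],"roll":7.1,"fingers":8.5},{"travel":[0,0,-4],"roll":7.1,"fingers":8.5},{"travel":[0,0,-4],"roll":0,"fingers":8.5},{"travel":[4,-3.5,0],"roll":0,"fingers":8.5},{"travel":[4.5,-4,0],"roll":0,"fingers":8.5},{"travel":[4.5,-4,0],"roll":0,"fingers":8.5},{"travel":[4.5,-4,0],"roll":0,"fingers":8.5},{"travel":[4.5,-4,0],"roll":0,"fingers":8.5}]' 40
python3 -m creep '[{"travel":[4.5,-4,0],"roll":0,"fingers":8.5},{"travel":[4.5,-4,0],"roll":0,"fingers":8.5},{"travel":[4,-3.5,0],"roll":0,"fingers":8.5},{"travel":[0,0,0],"roll":0,"fingers":8.5},{"travel":[0,0,0],"roll":0,"fingers":8.5}]'
```

```text
t: 1.15
tcp_pos: [374.4, -409.3, 313.0]
orientation: [-0.0, 1.0, -0.0, -0.0]
ft_force: [-0.0, -0.4, 0.6]
finger_gap: 0.996
grasp_force: 0.0
t: 1.78
tcp_pos: [503.0, -296.0, 312.9]
orientation: [-0.0, 1.0, 0.0, -0.0]
ft_force: [0.2, 0.2, 0.4]
finger_gap: 0.997
grasp_force: 0.0
```

```bash
python3 - <<'E'
from fit import *
im,d=capture("wrist"); cv2.imwrite("pics/w1.png",im)
q=pts("wrist",d); q=q[d>0]
for n in ("scene","side"):
    _,e=capture(n); p=pts(n,e)[e>0]
    for k in ("salt","mill","brown","chilli"): print(n,k,fit(k,p,np.array(g[k],float)))
for k in ("salt","mill","brown","chilli"): print("wrist",k,fit(k,q,np.array(g[k],float)))
E
```

```text
scene salt (array([ 503. , -293.6]), 191, 1.7)
scene mill (array([482.7, -97.6]), 229, 1.4)
scene brown None
scene chilli None
side salt (array([ 507.3, -290.6]), 108, 1.8)
side mill (array([487. , -94.3]), 191, 1.5)
side brown (array([ 342.4, -300.1]), 280, 1.7)
side chilli (array([ 491.9, -433.6]), 183, 1.7)
wrist salt (array([ 504.6, -292.3]), 249, 0.3)
wrist mill (array([484.5, -97.5]), 692, 0.6)
wrist brown (array([ 340.2, -302.7]), 761, 0.3)
wrist chilli (array([ 488.9, -436.7]), 481, 0.2)
```

View pics/w1.png

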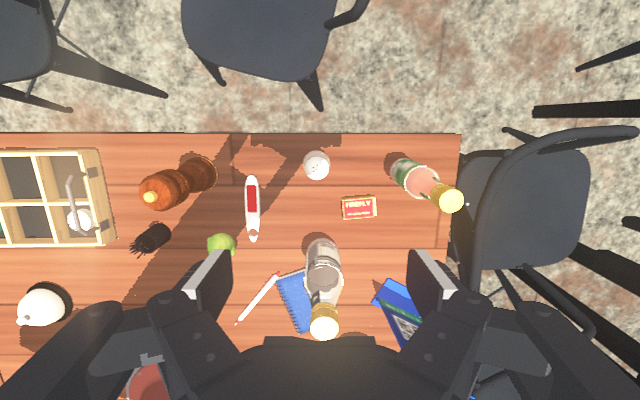

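The wrist view shows the salt at (316,165), mill (190,185), brown sauce (323,275) and chilli (425,185). All positions agree with my estimates. Next: grasp the salt.

```bash
python3 -m creep '[{"travel":[0.15,-0.35,5],"roll":0,"fingers":7},{"travel":[0,0,5],"roll":0,"fingers":7},{"travel":[0,0,5],"roll":0,"fingers":7},{"travel":[0,0,5],"roll":0,"fingers":7},{"travel":[0,0,4],"roll":0,"fingers":7},{"travel":[0,0,2.5],"roll":0,"fingers":7},{"travel":[0,0,1],"roll":0,"fingers":7},{"travel":[0,0,0],"roll":0,"fingers":7}]' 30
python3 -m creep '[{"travel":[0,0,0],"roll":0,"fingers":2.5},{"travel":[0,0,0],"roll":0,"fingers":2.5},{"travel":[0,0,0],"roll":0,"fingers":2.5},{"travel":[0,0,0],"roll":0,"fingers":2.5},{"travel":[0,0,0],"roll":0,"fingers":2.5},{"travel":[0,0,0],"roll":0,"fingers":2.5}]' 30
```

```text
t: 2.92
tcp_pos: [504.3, -292.9, 38.3]
orientation: [-0.0, 1.0, -0.001, -0.0]
ft_force: [-0.1, -0.5, -0.1]
finger_gap: 0.824
grasp_force: 0.0
t: 3.68
tcp_pos: [505.8, -293.0, 39.9]
orientation: [0.001, 1.0, 0.0, 0.001]
ft_force: [0.1, 1.0, 4.4]
finger_gap: 0.33
grasp_force: 28.3
```

```bash
python3 -m creep '[{"travel":[0,0,-1],"roll":0,"fingers":2.5},{"travel":[0,0,-2],"roll":0,"fingers":2.5},{"travel":[0,0,-4],"roll":0,"fingers":2.5},{"travel":[0,0,-4],"roll":0,"fingers":2.5},{"travel":[0,0,-4],"roll":0,"fingers":2.5},{"travel":[0,0,-4],"roll":0,"fingers":2.5},{"travel":[0,0,-1],"roll":0,"fingers":2.5},{"travel":[0,0,0],"roll":0,"fingers":2.5}]' 30
python3 - <<'E'
from h import *
print(sense()["finger_gap"],sense()["grasp_force"])
a,d=capture("wrist");b,_=capture("side")
cv2.imwrite("pics/s1.png",cv2.hconcat([a[100:400,160:480],b[60:360,200:500]]))
E
```

```text
t: 4.68
tcp_pos: [504.8, -292.5, 238.6]
orientation: [0.0, 1.0, -0.0, 0.0]
ft_force: [-0.6, 0.4, -1.5]
finger_gap: 0.333
grasp_force: 27.2
0.3331010562541129 27.154302470923994
```

View pics/s1.png

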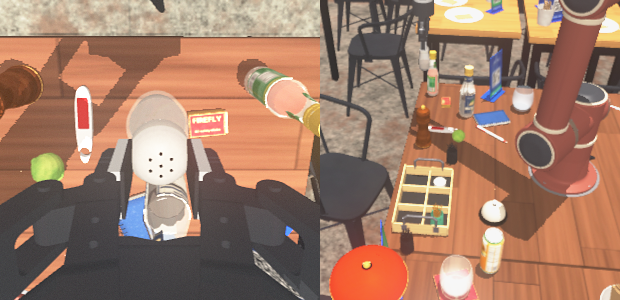

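Salt is held upright between the pads, at (160,150) in the left half. Now carry it to the front centre.

```bash
python3 -m creep '[{"travel":[-0.6,-2.5,0],"roll":0,"fingers":2.5},{"travel":[-1,-5,0],"roll":0,"fingers":2.5},{"travel":[-1,-5,0],"roll":0,"fingers":2.5},{"travel":[-1,-5,0],"roll":0,"fingers":2.5},{"travel":[-1,-5,0],"roll":0,"fingers":2.5},{"travel":[-1,-5,0],"roll":0,"fingers":2.5},{"travel":[-1,-5,0],"roll":0,"fingers":2.5},{"travel":[-1,-5,0],"roll":0,"fingers":2.5}]'
python3 -m creep '[{"travel":[-1,-5,0],"roll":0,"fingers":2.5},{"travel":[-1,-4,0],"roll":0,"fingers":2.5},{"travel":[-0.7,-2,0],"roll":0,"fingers":2.5},{"travel":[0,0,2],"roll":0,"fingers":2.5},{"travel":[0,0,3],"roll":0,"fingers":2.5},{"travel":[0,0,3],"roll":0,"fingers":2.5},{"travel":[0,0,0],"roll":0,"fingers":2.5},{"travel":[0,0,0],"roll":0,"fingers":2.5}]'
python3 - <<'E'
from fit import *
im,d=capture("wrist"); cv2.imwrite("pics/w2.png",im)
q=pts("wrist",d); ok=(d>0); q=q[ok]; im=im[ok].astype(int)
m=(q[:,2]>25)&(q[:,2]<52)&(q[:,0]>350)&(q[:,0]<540)&(q[:,1]>50)&(q[:,1]<335)&(im[:,2]>140)&(im[:,1]>110)&(im[:,2]>im[:,0]+25)
w=q[m]; print(len(w),w.min(0),w.max(0))
ys=np.arange(85,300,15)
for nm,f in (("back",lambda b:np.percentile(b[:,0],98)),("front",lambda b:np.percentile(b[:,0],2))):
    o=[(y,f(b).round(1)) for y in ys for b in [w[abs(w[:,1]-y)<7.5]] if len(b)>20]; print(nm,[float(a[1]) for a in o])
xs=np.arange(380,512,15)
for nm,p in (("right",2),("left",98)): print(nm,[float(np.percentile(b[:,1],p).round(1)) for x in xs for b in [w[abs(w[:,0]-x)<7.5]] if len(b)>20])
f=q[(q[:,2]<12)&(q[:,2]>2)&(q[:,0]>370)&(q[:,0]<520)&(q[:,1]>75)&(q[:,1]<310)]
for x0 in (402,479):
  b=f[abs(f[:,0]-x0)<10]; print(x0,np.histogram(b[:,1],np.arange(70,320,5))[0].tolist(), np.median(b[:,2]))
for y0 in (150,172,210): 
  b=f[abs(f[:,1]-y0)<12]; print(y0,np.histogram(b[:,0],np.arange(360,530,4))[0].tolist())
E
```

```text
t: 5.78
tcp_pos: [427.2, 84.0, 235.9]
orientation: [0.0, 1.0, -0.0, -0.002]
ft_force: [0.7, 0.7, -0.8]
finger_gap: 0.333
grasp_force: 27.2
t: 6.78
tcp_pos: [401.9, 192.1, 158.2]
orientation: [0.0, 1.0, -0.0, -0.0]
ft_force: [0.5, -1.2, -0.5]
finger_gap: 0.334
grasp_force: 27.3
9940 [362.93578505  66.74808359  25.01248515] [526.33278238 316.78232941  50.33033438]
back [525.1, 525.2, 525.2, 525.4, 523.5, 524.1, 524.4, 524.5, 523.4, 523.5, 522.5, 523.5, 522.5, 522.5, 522.7]
front [367.6, 367.6, 367.4, 366.2, 367.4, 368.4, 437.8, 437.7, 437.8, 436.6, 367.3, 365.0, 365.1, 365.0, 363.8]
right [69.0, 69.6, 69.3, 69.9, 71.7, 70.3, 70.4, 70.4, 70.9]
left [311.8, 311.7, 312.6, 312.8, 311.0, 313.0, 313.3, 313.4, 314.1]
402 [0, 70, 76, 73, 10, 0, 0, 0, 0, 0, 0, 10, 66, 75, 65, 0, 28, 73, 69, 85, 69, 66, 84, 66, 62, 77, 65, 67, 85, 67, 73, 49, 0, 42, 74, 76, 70, 69, 12, 0, 3, 0, 1, 13, 9, 17, 33, 43, 0] 7.200049573534585
479 [0, 98, 89, 88, 86, 89, 86, 87, 88, 87, 86, 86, 88, 87, 87, 18, 4, 91, 90, 81, 95, 90, 80, 95, 76, 95, 95, 75, 95, 89, 81, 84, 0, 27, 90, 88, 89, 87, 89, 88, 86, 91, 88, 90, 93, 87, 89, 100, 0] 7.3137610161834345
150 [0, 0, 26, 36, 40, 44, 42, 44, 52, 45, 44, 47, 39, 54, 39, 52, 40, 50, 26, 0, 14, 44, 53, 52, 50, 45, 55, 56, 56, 56, 44, 59, 59, 53, 52, 53, 56, 62, 68, 60, 0, 0]
172 [0, 0, 5, 12, 25, 37, 43, 58, 77, 67, 71, 76, 65, 81, 63, 87, 69, 85, 43, 0, 40, 65, 83, 84, 83, 68, 87, 88, 88, 88, 67, 86, 88, 88, 90, 91, 94, 99, 100, 77, 0, 0]
210 [0, 0, 0, 0, 1, 7, 21, 34, 74, 66, 74, 73, 63, 84, 63, 84, 64, 83, 21, 0, 44, 71, 82, 88, 87, 66, 88, 88, 87, 88, 83, 76, 91, 92, 91, 91, 94, 100, 101, 72, 0, 0]
```

View pics/w2.png

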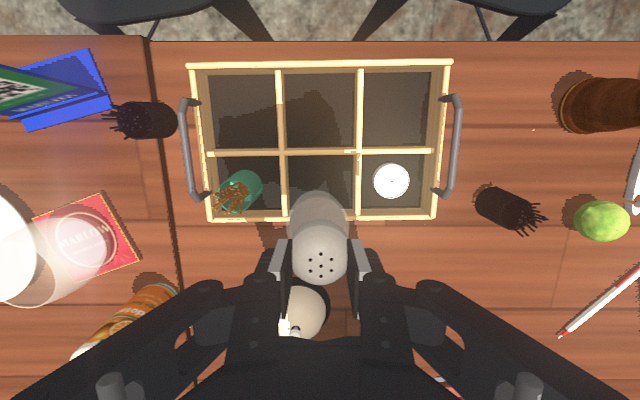

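The wrist view shows the salt over the front-centre compartment at (320,250), the pot at (237,190), the tea light at (391,181), and the divider grid agreeing with my caddy pose. Lowering.

```bash
python3 -m creep '[{"travel":[0,0,3],"roll":0,"fingers":2.5},{"travel":[0,0,3],"roll":0,"fingers":2.5},{"travel":[0,0,2.5],"roll":0,"fingers":2.5},{"travel":[0,0,1.5],"roll":0,"fingers":2.5},{"travel":[0,0,0.5],"roll":0,"fingers":2.5},{"travel":[0,0,0.2],"roll":0,"fingers":2.5},{"travel":[0,0,0.1],"roll":0,"fingers":2.5},{"travel":[0,0,0],"roll":0,"fingers":2.5}]'
```

```text
t: 7.82
tcp_pos: [402.4, 192.8, 51.0]
orientation: [-0.0, 1.0, -0.0, 0.001]
ft_force: [0.1, 0.3, -0.5]
finger_gap: 0.328
grasp_force: 27.3
```

```bash
python3 -m creep '[{"travel":[0,0,0.2],"roll":0,"fingers":2.5},{"travel":[0,0,0.1],"roll":0,"fingers":2.5},{"travel":[0,0,0.05],"roll":0,"fingers":2.5},{"travel":[0,0,0],"roll":0,"fingers":2.5}]'
python3 -m creep '[{"travel":[0,0,0.05],"roll":0,"fingers":2.5},{"travel":[0,0,0.05],"roll":0,"fingers":2.5},{"travel":[0,0,0],"roll":0,"fingers":2.5}]'
```

```text
t: 8.32
tcp_pos: [401.8, 192.6, 46.7]
orientation: [0.0, 1.0, -0.0, -0.0]
ft_force: [-0.5, -0.4, -0.0]
finger_gap: 0.33
grasp_force: 27.3
t: 8.7
tcp_pos: [402.0, 192.6, 46.0]
orientation: [-0.0, 1.0, -0.0, 0.0]
ft_force: [0.5, 0.9, -0.5]
finger_gap: 0.335
grasp_force: 27.5
```

```bash
for i in 1; do python3 -m creep '[{"travel":[0,0,0.05],"roll":0,"fingers":2.5},{"travel":[0,0,0],"roll":0,"fingers":2.5}]'; done
python3 -m creep '[{"travel":[0,0,0.05],"roll":0,"fingers":2.5},{"travel":[0,0,0],"roll":0,"fingers":2.5}]'
```

```text
t: 8.95
tcp_pos: [402.3, 192.7, 45.9]
orientation: [-0.0, 1.0, 0.0, 0.0]
ft_force: [0.2, -0.3, 2.6]
finger_gap: 0.329
grasp_force: 28.4
t: 9.2
tcp_pos: [402.6, 192.8, 45.9]
orientation: [-0.0, 1.0, -0.0, 0.001]
ft_force: [-0.4, 0.4, 5.6]
finger_gap: 0.335
grasp_force: 29.1
```

```bash
python3 -m creep '[{"travel":[0,0,0],"roll":0,"fingers":3.2},{"travel":[0,0,0],"roll":0,"fingers":4},{"travel":[0,0,0],"roll":0,"fingers":5.5},{"travel":[0,0,0],"roll":0,"fingers":5.5},{"travel":[0,0,-2],"roll":0,"fingers":5.5},{"travel":[0,0,-4],"roll":0,"fingers":5.5},{"travel":[0,0,-5],"roll":0,"fingers":5.5},{"travel":[0,0,-5],"roll":0,"fingers":5.5}]' 40
python3 -m creep '[{"travel":[0,0,-3],"roll":0,"fingers":8.4},{"travel":[1,3,-2],"roll":0,"fingers":8.4},{"travel":[1.2,5,0],"roll":0,"fingers":8.4},{"travel":[1.2,5,0],"roll":0,"fingers":8.4},{"travel":[1.2,5,0],"roll":0,"fingers":8.4},{"travel":[1.2,5,0],"roll":0,"fingers":8.4},{"travel":[1.2,4,0],"roll":0,"fingers":8.4},{"travel":[1.2,2,0],"roll":0,"fingers":8.4}]'
python3 -m creep '[{"travel":[0,0,0],"roll":0,"fingers":8.4},{"travel":[0,0,0],"roll":0,"fingers":8.4}]'
python3 - <<'E'
from fit import *
im,d=capture("wrist"); cv2.imwrite("pics/w3.png",im)
q=pts("wrist",d)[d>0]
print(sense()["tcp_pos"])
print(fit("mill",q,np.array([484.5,-97.])))
print(fit("salt",q,np.array([402.,192.]),6))
E
```

```text
t: 10.2
tcp_pos: [401.4, 192.5, 206.0]
orientation: [0.0, 1.0, -0.0, -0.0]
ft_force: [0.2, -0.3, 0.7]
finger_gap: 0.644
grasp_force: 0.0
t: 11.2
tcp_pos: [483.9, -99.5, 254.5]
orientation: [0.0, 1.0, -0.001, -0.0]
ft_force: [-0.4, 0.8, 0.1]
finger_gap: 0.982
grasp_force: 0.0
t: 11.45
tcp_pos: [483.5, -96.9, 254.6]
orientation: [-0.0, 1.0, 0.0, -0.0]
ft_force: [0.4, 0.1, 0.2]
finger_gap: 0.984
grasp_force: 0.0
[483.52974537 -96.64691212 254.71685537]
(array([485.5, -96.3]), 352, 0.5)
(array([401.3, 194.7]), 1564, 1.1)
```

View pics/w3.png

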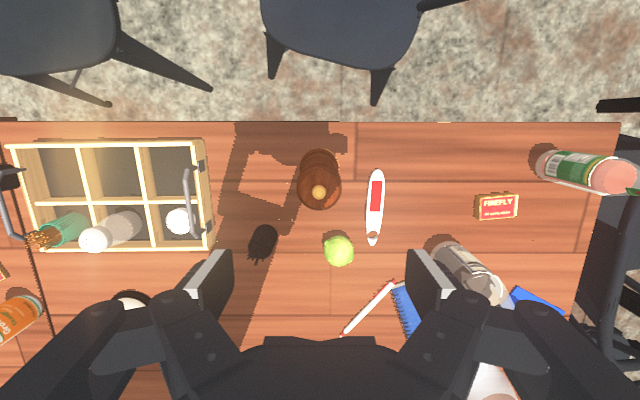

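The wrist view shows the salt standing in the front centre at (110,230), between the pot and the tea light, and the mill centred at (319,180). Grasping the mill.

```bash
python3 -m creep '[{"travel":[0.2,0,3],"roll":0,"fingers":8.4},{"travel":[0,0,4],"roll":0,"fingers":8.4},{"travel":[0,0,4],"roll":0,"fingers":8.4},{"travel":[0,0,2.5],"roll":0,"fingers":8.4},{"travel":[0,0,1],"roll":0,"fingers":8.4},{"travel":[0,0,0],"roll":0,"fingers":8.4},{"travel":[0,0,0],"roll":0,"fingers":3.5},{"travel":[0,0,0],"roll":0,"fingers":3.5}]' 40
python3 -m creep '[{"travel":[0,0,0],"roll":0,"fingers":3.5},{"travel":[0,0,0],"roll":0,"fingers":3.5},{"travel":[0,0,0],"roll":0,"fingers":3.5}]'
```

```text
t: 12.5
tcp_pos: [486.8, -97.7, 111.3]
orientation: [0.0, 1.0, -0.0, 0.001]
ft_force: [-0.8, 0.3, -0.2]
finger_gap: 0.583
grasp_force: 0.0
t: 12.88
tcp_pos: [485.8, -97.5, 109.9]
orientation: [0.0, 1.0, -0.0, 0.0]
ft_force: [0.4, -0.2, 0.2]
finger_gap: 0.405
grasp_force: 0.0
```

```bash
python3 - <<'E'
from fit import *
s=sense();print(s["finger_gap"],s["grasp_force"],s["ft_force"])
im,d=capture("wrist"); b,e=capture("side")
q=pts("wrist",d)[d>0]
print(fit("mill",q,np.array([484.5,-97.])))
m=q[(np.hypot(q[:,0]-485,q[:,1]+97)<40)&(q[:,2]>80)]; print(m.max(0),m.min(0))
cv2.imwrite("pics/m1.png",cv2.hconcat([im[60:400,160:480],cv2.resize(b[120:240,240:400],(453,340),interpolation=2)]))
E
```

```text
0.4052268105725008 0.0 [ 0.43025331 -0.20118627  0.15683603]
(array([485.1, -96.2]), 1209, 0.6)
[509.547828   -57.07607782 249.5367385 ] [ 464.68013682 -136.95603256  103.07130239]
```

View pics/m1.png

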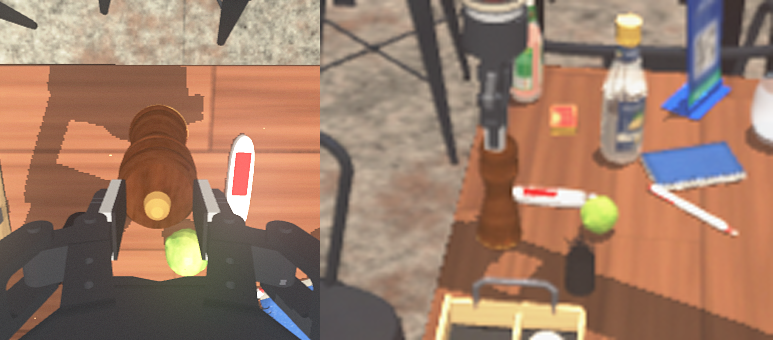

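The fingers stand about the crown with small gaps at (115,200) and (200,205), so the reported opening reads low. Keep closing.

```bash
python3 -m creep '[{"travel":[0,0,0],"roll":0,"fingers":2.5},{"travel":[0,0,0],"roll":0,"fingers":2.5},{"travel":[0,0,0],"roll":0,"fingers":2.5},{"travel":[0,0,0],"roll":0,"fingers":2.5}]' 40
```

```text
t: 13.48
tcp_pos: [486.3, -97.6, 110.5]
orientation: [0.0, 1.0, -0.0, 0.001]
ft_force: [-0.2, 0.7, 4.8]
finger_gap: 0.298
grasp_force: 3.0
```

```bash
python3 - <<'E'
from fit import *
im,d=capture("wrist"); q=pts("wrist",d)
cv2.imwrite("pics/m2.png",cv2.resize(im[120:340,200:440],None,fx=2.5,fy=2.5))
for v in (240,260,280,300,320):
    print(v,[(u,q[v,u].round().astype(int).tolist()) for u in range(255,385,10) if d[v,u]>0])
E
```

```text
240 [(255, [432, -29, 0]), (265, [432, -40, -1]), (275, [432, -50, 0]), (285, [498, -80, 155]), (295, [497, -85, 152]), (305, [496, -90, 149]), (315, [496, -95, 151]), (325, [497, -100, 151]), (335, [496, -105, 150]), (345, [498, -110, 156]), (355, [498, -115, 155]), (365, [432, -146, 0]), (375, [432, -157, -2])]
260 [(255, [409, -28, 0]), (265, [494, -72, 168]), (275, [498, -78, 177]), (285, [498, -83, 176]), (295, [486, -85, 153]), (305, [488, -90, 157]), (315, [489, -95, 160]), (325, [489, -100, 159]), (335, [485, -106, 151]), (345, [490, -110, 160]), (355, [498, -113, 176]), (365, [494, -118, 169]), (375, [495, -123, 170])]
280 [(255, [499, -74, 195]), (265, [500, -78, 196]), (275, [500, -81, 196]), (285, [494, -83, 185]), (295, [477, -85, 157]), (305, [473, -90, 150]), (315, [472, -95, 149]), (325, [473, -100, 150]), (335, [471, -106, 147]), (345, [480, -110, 163]), (355, [494, -112, 186]), (365, [499, -114, 195]), (375, [500, -118, 196])]
300 [(255, [499, -76, 208]), (265, [503, -81, 214]), (275, [504, -84, 214]), (285, [485, -83, 187]), (295, [358, -70, -1]), (305, [358, -81, -2]), (315, [359, -93, 0]), (325, [359, -104, 0]), (335, [380, -114, 31]), (345, [382, -123, 33]), (355, [487, -111, 190]), (365, [504, -111, 214]), (375, [504, -114, 214])]
320 [(255, [503, -80, 223]), (265, [503, -82, 223]), (275, [505, -86, 225]), (285, [333, -58, 1]), (295, [332, -70, 0]), (305, [332, -81, -1]), (315, [332, -93, -1]), (325, [332, -104, 0]), (335, [365, -113, 42]), (345, [368, -123, 46]), (355, [367, -133, 45]), (365, [504, -110, 224]), (375, [504, -112, 224])]
```

View pics/m2.png

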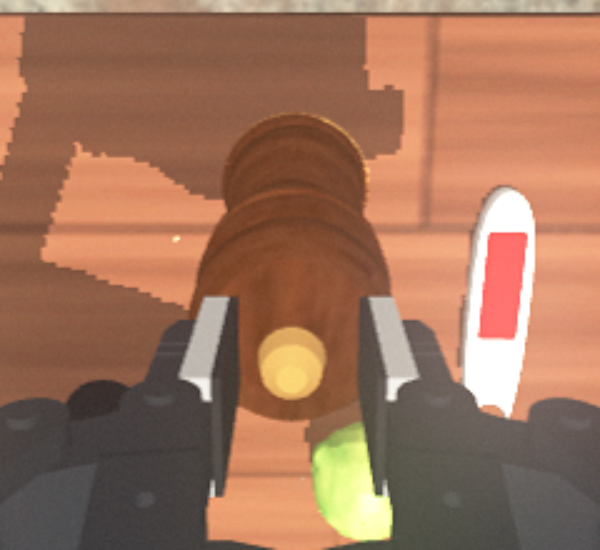

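The pads' lower ends sit at about z 152, on the narrow shoulder above the crown at (215,300) in the crop. The real tips are about 37 mm higher than the reported TCP suggests, so I'll open and go lower.

```bash
python3 -m creep '[{"travel":[0,0,0],"roll":0,"fingers":4},{"travel":[0,0,0],"roll":0,"fingers":8.4},{"travel":[0,0,0],"roll":0,"fingers":8.4},{"travel":[0,0,0],"roll":0,"fingers":8.4},{"travel":[0,0,1],"roll":0,"fingers":8.4},{"travel":[0,0,1.5],"roll":0,"fingers":8.4},{"travel":[0,0,0.5],"roll":0,"fingers":8.4},{"travel":[0,0,0],"roll":0,"fingers":8.4}]' 40
python3 - <<'E'
from fit import *
im,d=capture("wrist"); q=pts("wrist",d)
print(sense()["tcp_pos"], fit("mill",q[d>0],np.array([484.5,-97.])))
for v in (230,250,260,270,280,300,320):
    print(v,[(u,q[v,u].round().astype(int).tolist()) for u in (195,205,215,220,225,230,235,240,245) if d[v,u]>0])
E
```

```text
t: 14.52
tcp_pos: [485.1, -97.1, 78.7]
orientation: [-0.0, 1.0, -0.0, -0.001]
ft_force: [0.3, -0.1, 0.3]
finger_gap: 0.984
grasp_force: 0.0
[485.61996269 -97.31393379  79.40846441] (array([485.9, -96.4]), 1730, 0.6)
230 [(195, [455, 20, 1]), (205, [455, 10, 0]), (215, [455, 1, 1]), (220, [455, -4, 0]), (225, [455, -9, 1]), (230, [455, -13, 1]), (235, [455, -18, 1]), (240, [455, -22, 0]), (245, [455, -27, -1])]
250 [(195, [435, 22, 1]), (205, [435, 12, 1]), (215, [497, -49, 135]), (220, [498, -52, 136]), (225, [497, -53, 135]), (230, [497, -55, 134]), (235, [434, -16, 0]), (240, [434, -21, 0]), (245, [435, -26, 1])]
260 [(195, [424, 23, 0]), (205, [494, -45, 138]), (215, [498, -52, 146]), (220, [498, -55, 147]), (225, [495, -55, 141]), (230, [492, -55, 135]), (235, [424, -16, 2]), (240, [424, -20, 1]), (245, [424, -25, 1])]
270 [(195, [494, -44, 147]), (205, [497, -51, 154]), (215, [497, -55, 153]), (220, [494, -55, 148]), (225, [491, -55, 143]), (230, [487, -55, 135]), (235, [412, -14, -1]), (240, [414, -20, 1]), (245, [413, -25, 1])]
280 [(195, [498, -51, 162]), (205, [497, -54, 162]), (215, [493, -55, 155]), (220, [490, -55, 149]), (225, [487, -55, 143]), (230, [483, -55, 137]), (235, [402, -14, 0]), (240, [401, -18, -1]), (245, [402, -24, 0])]
300 [(195, [494, -53, 169]), (205, [492, -55, 166]), (215, [485, -55, 156]), (220, [482, -55, 152]), (225, [478, -55, 145]), (230, [395, -15, 23]), (235, [394, -19, 22]), (240, [392, -23, 19]), (245, [389, -26, 15])]
320 [(195, [503, -63, 192]), (205, [504, -66, 193]), (215, [503, -69, 192]), (220, [385, -10, 38]), (225, [393, -18, 49]), (230, [392, -22, 48]), (235, [389, -25, 44]), (240, [386, -28, 40]), (245, [380, -30, 32])]
```

```bash
python3 -m creep '[{"travel":[0,0,1],"roll":0,"fingers":8.4},{"travel":[0,0,0.6],"roll":0,"fingers":8.4},{"travel":[0,0,0],"roll":0,"fingers":8.4},{"travel":[0,0,0],"roll":0,"fingers":6},{"travel":[0,0,0],"roll":0,"fingers":3},{"travel":[0,0,0],"roll":0,"fingers":3},{"travel":[0,0,0],"roll":0,"fingers":3},{"travel":[0,0,0],"roll":0,"fingers":3}]' 40
python3 - <<'E'
from fit import *
im,d=capture("wrist"); q=pts("wrist",d)
print(sense()["tcp_pos"], fit("mill",q[d>0],np.array([484.5,-97.])))
E
```

```text
t: 15.58
tcp_pos: [486.4, -97.6, 64.5]
orientation: [0.0, 1.0, -0.0, 0.001]
ft_force: [-0.1, 0.8, 4.4]
finger_gap: 0.55
grasp_force: 41.7
[486.46239736 -97.5435214   64.54455746] (array([485.7, -96.7]), 1988, 0.6)
```

```bash
python3 -m creep '[{"travel":[0,0,-1],"roll":0,"fingers":3},{"travel":[0,0,-2.5],"roll":0,"fingers":3},{"travel":[0,0,-4],"roll":0,"fingers":3},{"travel":[0,0,-3.5],"roll":0,"fingers":3},{"travel":[0,-2,-1],"roll":0,"fingers":3},{"travel":[0,-4,0],"roll":0,"fingers":3},{"travel":[-0.1,-5,0],"roll":0,"fingers":3},{"travel":[-0.1,-5,0],"roll":0,"fingers":3}]'
python3 -m creep '[{"travel":[-0.1,-5,0],"roll":0,"fingers":3},{"travel":[-0.2,-5,0],"roll":0,"fingers":3},{"travel":[-0.2,-3,0],"roll":0,"fingers":3},{"travel":[0,0,0],"roll":0,"fingers":3},{"travel":[0,0,0],"roll":0,"fingers":3}]'
python3 - <<'E'
from fit import *
im,d=capture("wrist"); q=pts("wrist",d)[d>0]; s=sense(); print(s["tcp_pos"],s["grasp_force"])
z=120
f=fit("mill",q,np.array([479.,192.]),s["tcp_pos"][2]-64.5); print(f)
E
```

```text
t: 16.62
tcp_pos: [482.7, 63.8, 182.9]
orientation: [0.0, 1.0, -0.0, -0.001]
ft_force: [0.4, -0.2, -2.6]
finger_gap: 0.545
grasp_force: 42.0
t: 17.25
tcp_pos: [478.2, 192.0, 183.0]
orientation: [0.001, 1.0, -0.0, -0.001]
ft_force: [-0.5, -0.6, -2.6]
finger_gap: 0.548
grasp_force: 42.3
[478.45602697 191.73627945 183.19697237] 42.33110666857101
(array([477.7, 192.5]), 1997, 0.6)
```

```bash
python3 -m creep '[{"travel":[0.15,0,3],"roll":0,"fingers":3},{"travel":[0,0,3],"roll":0,"fingers":3},{"travel":[0,0,2.5],"roll":0,"fingers":3},{"travel":[0,0,1.5],"roll":0,"fingers":3},{"travel":[0,0,0.7],"roll":0,"fingers":3},{"travel":[0,0,0.2],"roll":0,"fingers":3},{"travel":[0,0,0],"roll":0,"fingers":3},{"travel":[0,0,0],"roll":0,"fingers":3}]'
python3 -m creep '[{"travel":[0,0,0.1],"roll":0,"fingers":3},{"travel":[0,0,0.1],"roll":0,"fingers":3},{"travel":[0,0,0],"roll":0,"fingers":3}]'
```

```text
t: 18.3
tcp_pos: [481.0, 192.8, 75.8]
orientation: [-0.0, 1.0, 0.0, 0.001]
ft_force: [-0.4, 0.1, -3.4]
finger_gap: 0.539
grasp_force: 42.4
t: 18.68
tcp_pos: [480.2, 192.6, 72.7]
orientation: [0.0, 1.0, 0.0, -0.0]
ft_force: [-0.2, -0.4, -1.9]
finger_gap: 0.546
grasp_force: 42.3
```

```bash
python3 -m creep '[{"travel":[0,0,0.1],"roll":0,"fingers":3},{"travel":[0,0,0.05],"roll":0,"fingers":3},{"travel":[0,0,0],"roll":0,"fingers":3}]'
python3 -m creep '[{"travel":[0,0,0.05],"roll":0,"fingers":3},{"travel":[0,0,0],"roll":0,"fingers":3}]'
python3 -m creep '[{"travel":[0,0,0.05],"roll":0,"fingers":3},{"travel":[0,0,0],"roll":0,"fingers":3}]'
```

```text
t: 19.05
tcp_pos: [480.3, 192.6, 71.2]
orientation: [0.0, 1.0, -0.0, -0.0]
ft_force: [-0.1, 1.6, -2.1]
finger_gap: 0.547
grasp_force: 42.4
t: 19.3
tcp_pos: [480.3, 192.6, 70.8]
orientation: [0.0, 1.0, -0.0, -0.0]
ft_force: [-0.3, -0.6, -3.2]
finger_gap: 0.549
grasp_force: 42.4
t: 19.55
tcp_pos: [480.5, 192.6, 70.6]
orientation: [-0.0, 1.0, -0.0, 0.0]
ft_force: [0.2, -0.7, -1.6]
finger_gap: 0.548
grasp_force: 42.4
```

```bash
python3 -m creep '[{"travel":[0,0,0.05],"roll":0,"fingers":3},{"travel":[0,0,0],"roll":0,"fingers":3}]'
python3 -m creep '[{"travel":[0,0,0.05],"roll":0,"fingers":3},{"travel":[0,0,0],"roll":0,"fingers":3}]'
```

```text
t: 19.8
tcp_pos: [480.8, 192.7, 70.6]
orientation: [-0.0, 1.0, -0.0, 0.0]
ft_force: [-0.9, -0.1, 2.7]
finger_gap: 0.548
grasp_force: 42.7
t: 20.05
tcp_pos: [481.1, 192.7, 70.5]
orientation: [-0.0, 1.0, 0.0, 0.001]
ft_force: [-1.4, -0.2, 5.3]
finger_gap: 0.547
grasp_force: 42.9
```

```bash
python3 -m creep '[{"travel":[0,0,0],"roll":0,"fingers":5},{"travel":[0,0,0],"roll":0,"fingers":6},{"travel":[0,0,0],"roll":0,"fingers":7},{"travel":[0,0,0],"roll":0,"fingers":7},{"travel":[0,0,-2],"roll":0,"fingers":7},{"travel":[0,0,-4],"roll":0,"fingers":7},{"travel":[0,0,-5],"roll":0,"fingers":7},{"travel":[0,0,-5],"roll":0,"fingers":7}]' 40
python3 -m creep '[{"travel":[0,2,-3],"roll":0,"fingers":7},{"travel":[0,4,0],"roll":0,"fingers":7},{"travel":[0,5,0],"roll":0,"fingers":7},{"travel":[0,5,0],"roll":0,"fingers":7},{"travel":[0,5,0],"roll":0,"fingers":7},{"travel":[0,5,0],"roll":0,"fingers":7},{"travel":[0,5,0],"roll":0,"fingers":7},{"travel":[0,5,0],"roll":0,"fingers":7}]'
python3 -m creep '[{"travel":[0,5,0],"roll":0,"fingers":7},{"travel":[0,5,0],"roll":0,"fingers":7},{"travel":[0,5,0],"roll":0,"fingers":7},{"travel":[0,5,0],"roll":0,"fingers":7},{"travel":[0,4,0],"roll":0,"fingers":7},{"travel":[0,2,0],"roll":0,"fingers":7},{"travel":[0,0,0],"roll":0,"fingers":7},{"travel":[0,0,0],"roll":0,"fingers":7}]'
python3 - <<'E'
from fit import *
im,d=capture("wrist"); q=pts("wrist",d)[d>0]; print(sense()["tcp_pos"])
for k in ("chilli","brown"): print(k,fit(k,q,np.array(g[k],float)))
a,e=capture("scene"); b,_=capture("side")
cv2.imwrite("pics/p3.png",cv2.hconcat([cv2.resize(a[100:300,180:380],(400,400)),cv2.resize(b[100:300,240:440],(400,400))]))
E
```

```text
t: 21.05
tcp_pos: [480.0, 192.5, 230.5]
orientation: [0.0, 1.0, -0.0, -0.0]
ft_force: [0.6, 0.5, 0.5]
finger_gap: 0.822
grasp_force: 0.0
t: 22.05
tcp_pos: [480.1, -169.1, 259.3]
orientation: [0.0, 1.0, -0.0, 0.0]
ft_force: [0.9, 0.1, -0.2]
finger_gap: 0.815
grasp_force: 0.0
t: 23.05
tcp_pos: [480.6, -426.1, 259.4]
orientation: [-0.0, 1.0, 0.001, 0.0]
ft_force: [0.7, 0.0, -0.4]
finger_gap: 0.819
grasp_force: 0.0
[ 480.70403275 -426.0251038   259.55973754]
chilli (array([ 489. , -435.7]), 188, 0.2)
brown (array([ 340.5, -302.1]), 347, 0.3)
```

View pics/p3.png

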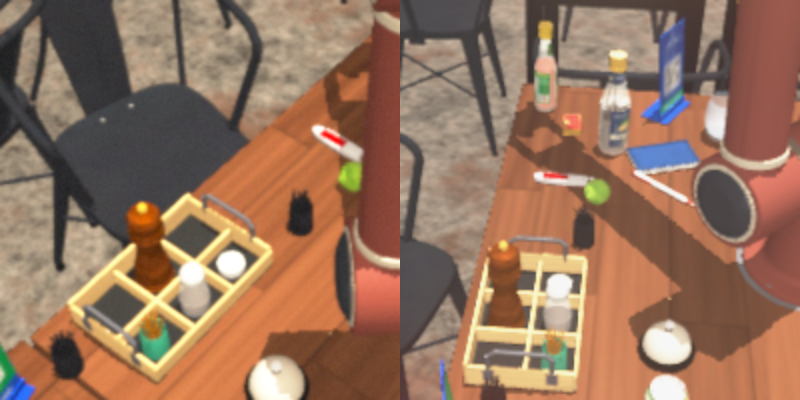

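Both views show mill behind salt, upright in the centre column. Grasping the chilli.

```bash
python3 -m creep '[{"travel":[0.8,1,0],"roll":0,"fingers":7},{"travel":[0,0,3],"roll":0,"fingers":7},{"travel":[0,0,4],"roll":0,"fingers":7},{"travel":[0,0,4],"roll":0,"fingers":7},{"travel":[0,0,3],"roll":0,"fingers":7},{"travel":[0,0,1.2],"roll":0,"fingers":7},{"travel":[0,0,0.3],"roll":0,"fingers":7},{"travel":[0,0,0],"roll":0,"fingers":7}]' 50
python3 - <<'E'
from fit import *
im,d=capture("wrist"); q=pts("wrist",d)[d>0]; print(sense()["tcp_pos"],fit("chilli",q,np.array([489,-435.7])))
E
python3 -m creep '[{"travel":[0,0,0],"roll":0,"fingers":4},{"travel":[0,0,0],"roll":0,"fingers":1},{"travel":[0,0,0],"roll":0,"fingers":1},{"travel":[0,0,0],"roll":0,"fingers":1},{"travel":[0,0,0],"roll":0,"fingers":1},{"travel":[0,0,0],"roll":0,"fingers":1}]' 50
```

```text
t: 24.2
tcp_pos: [489.1, -438.2, 105.9]
orientation: [0.001, 1.0, 0.0, 0.001]
ft_force: [0.1, 0.3, 1.9]
finger_gap: 0.817
grasp_force: 0.0
[ 489.15252561 -438.30231674  106.20004937] (array([ 489.1, -435.7]), 989, 0.2)
t: 25.0
tcp_pos: [488.9, -437.8, 105.5]
orientation: [0.001, 1.0, 0.0, 0.001]
ft_force: [0.0, 1.3, 6.0]
finger_gap: 0.348
grasp_force: 49.5
```

```bash
python3 -m creep '[{"travel":[0,0,-1],"roll":0,"fingers":1},{"travel":[0,0,-2.5],"roll":0,"fingers":1},{"travel":[0,0,-4],"roll":0,"fingers":1},{"travel":[0,0,-4],"roll":0,"fingers":1},{"travel":[0,0,-4],"roll":0,"fingers":1},{"travel":[0,-2,-3],"roll":0,"fingers":1},{"travel":[0,-4,-1],"roll":0,"fingers":1},{"travel":[0,-4,0],"roll":0,"fingers":1}]'
python3 -m creep '[{"travel":[0,-4.5,0],"roll":0,"fingers":1},{"travel":[0,-4.5,0],"roll":0,"fingers":1},{"travel":[0,-4.5,0],"roll":0,"fingers":1},{"travel":[0,-4.5,0],"roll":0,"fingers":1},{"travel":[-0.2,-4.5,0],"roll":0,"fingers":1},{"travel":[-0.2,-4.5,0],"roll":0,"fingers":1},{"travel":[-0.2,-4.5,0],"roll":0,"fingers":1},{"travel":[-0.2,-4.5,0],"roll":0,"fingers":1}]'
python3 -m creep '[{"travel":[-0.2,-4.5,0],"roll":0,"fingers":1},{"travel":[0,-4.5,0],"roll":0,"fingers":1},{"travel":[0,-4,0],"roll":0,"fingers":1},{"travel":[0,-4,0],"roll":0,"fingers":1},{"travel":[0,-4,0],"roll":0,"fingers":1},{"travel":[0,-3,0],"roll":0,"fingers":1},{"travel":[0,0,0],"roll":0,"fingers":1},{"travel":[0,0,0],"roll":0,"fingers":1}]'
python3 - <<'E'
from fit import *
im,d=capture("wrist"); q=pts("wrist",d)[d>0]; s=sense(); T=s["tcp_pos"]; print(T,s["grasp_force"])
print(fit("chilli",q,T[:2],T[2]-105.5))
E
```

```text
t: 26.0
tcp_pos: [488.2, -336.7, 300.0]
orientation: [0.0, 1.0, -0.0, 0.0]
ft_force: [0.0, -0.7, -2.7]
finger_gap: 0.351
grasp_force: 49.5
t: 27.0
tcp_pos: [479.5, 23.9, 298.4]
orientation: [0.0, 1.0, -0.0, -0.001]
ft_force: [1.0, 0.2, -2.3]
finger_gap: 0.347
grasp_force: 49.5
t: 28.0
tcp_pos: [478.0, 262.0, 298.5]
orientation: [0.001, 1.0, -0.0, -0.001]
ft_force: [-0.1, 0.7, -2.6]
finger_gap: 0.351
grasp_force: 49.6
[478.18400244 261.73412174 298.78717531] 49.5904437918216
(array([478.4, 263.2]), 990, 0.2)
```

```bash
python3 -m creep '[{"travel":[0,-0.95,0],"roll":0,"fingers":1},{"travel":[0,0,2],"roll":0,"fingers":1},{"travel":[0,0,3],"roll":0,"fingers":1},{"travel":[0,0,3],"roll":0,"fingers":1},{"travel":[0,0,3],"roll":0,"fingers":1},{"travel":[0,0,3],"roll":0,"fingers":1},{"travel":[0,0,2],"roll":0,"fingers":1},{"travel":[0,0,0],"roll":0,"fingers":1}]'
python3 -m creep '[{"travel":[0,0,1],"roll":0,"fingers":1},{"travel":[0,0,0.7],"roll":0,"fingers":1},{"travel":[0,0,0.4],"roll":0,"fingers":1},{"travel":[0,0,0.1],"roll":0,"fingers":1},{"travel":[0,0,0],"roll":0,"fingers":1},{"travel":[0,0,0],"roll":0,"fingers":1}]'
```

```text
t: 29.05
tcp_pos: [476.7, 271.3, 136.6]
orientation: [0.001, 1.0, -0.0, -0.002]
ft_force: [-0.0, 0.4, -2.1]
finger_gap: 0.347
grasp_force: 49.6
t: 29.8
tcp_pos: [478.5, 272.2, 117.7]
orientation: [-0.0, 1.0, 0.0, 0.0]
ft_force: [-0.2, 0.1, -2.6]
finger_gap: 0.353
grasp_force: 49.6
```

```bash
python3 -m creep '[{"travel":[0,0,0.3],"roll":0,"fingers":1},{"travel":[0,0,0.1],"roll":0,"fingers":1},{"travel":[0,0,0.05],"roll":0,"fingers":1},{"travel":[0,0,0],"roll":0,"fingers":1}]'
python3 -m creep '[{"travel":[0,0,0.05],"roll":0,"fingers":1},{"travel":[0,0,0.05],"roll":0,"fingers":1},{"travel":[0,0,0],"roll":0,"fingers":1}]'
python3 -m creep '[{"travel":[0,0,0.05],"roll":0,"fingers":1},{"travel":[0,0,0],"roll":0,"fingers":1}]'
```

```text
t: 30.3
tcp_pos: [478.3, 272.1, 112.8]
orientation: [0.0, 1.0, -0.0, -0.0]
ft_force: [-0.3, -0.8, -2.6]
finger_gap: 0.346
grasp_force: 49.6
t: 30.68
tcp_pos: [478.3, 272.1, 111.7]
orientation: [0.0, 1.0, 0.0, -0.0]
ft_force: [-0.3, 0.1, -2.8]
finger_gap: 0.346
grasp_force: 49.6
t: 30.92
tcp_pos: [478.5, 272.2, 111.6]
orientation: [-0.0, 1.0, -0.0, 0.0]
ft_force: [-0.9, -0.3, -1.4]
finger_gap: 0.35
grasp_force: 49.8
```

```bash
python3 -m creep '[{"travel":[0,0,0.05],"roll":0,"fingers":1},{"travel":[0,0,0],"roll":0,"fingers":1}]'
python3 -m creep '[{"travel":[0,0,0.05],"roll":0,"fingers":1},{"travel":[0,0,0],"roll":0,"fingers":1}]'
```

```text
t: 31.18
tcp_pos: [478.8, 272.3, 111.6]
orientation: [-0.0, 1.0, -0.0, 0.001]
ft_force: [-0.1, 0.5, 1.6]
finger_gap: 0.353
grasp_force: 50.2
t: 31.42
tcp_pos: [479.1, 272.4, 111.5]
orientation: [-0.0, 1.0, -0.0, 0.001]
ft_force: [-0.8, 0.6, 5.1]
finger_gap: 0.349
grasp_force: 50.7
```

```bash
python3 -m creep '[{"travel":[0,0,0],"roll":0,"fingers":3.5},{"travel":[0,0,0],"roll":0,"fingers":4.5},{"travel":[0,0,0],"roll":0,"fingers":5},{"travel":[0,0,0],"roll":0,"fingers":5},{"travel":[0,0,-2],"roll":0,"fingers":5},{"travel":[0,0,-4],"roll":0,"fingers":5},{"travel":[0,0,-4],"roll":0,"fingers":5},{"travel":[0,0,-4],"roll":0,"fingers":5}]'
python3 -m creep '[{"travel":[0,1,-3],"roll":0,"fingers":8},{"travel":[-1,4,0],"roll":0,"fingers":8},{"travel":[-1,5,0],"roll":0,"fingers":8},{"travel":[-1,5,0],"roll":0,"fingers":8},{"travel":[-1,5,0],"roll":0,"fingers":8},{"travel":[-1,5,0],"roll":0,"fingers":8},{"travel":[-1,5,0],"roll":0,"fingers":8},{"travel":[-1,5,0],"roll":0,"fingers":8}]'
python3 -m creep '[{"travel":[-1,5,0],"roll":0,"fingers":8},{"travel":[-1.2,5,0],"roll":0,"fingers":8},{"travel":[-1.5,5,0],"roll":0,"fingers":8},{"travel":[-1.5,4,0],"roll":0,"fingers":8},{"travel":[-1,2.5,0],"roll":0,"fingers":8},{"travel":[-0.6,1,0],"roll":0,"fingers":8},{"travel":[0,0,0],"roll":0,"fingers":8},{"travel":[0,0,0],"roll":0,"fingers":8}]'
python3 - <<'E'
from fit import *
im,d=capture("wrist"); q=pts("wrist",d)[d>0]; print(sense()["tcp_pos"],fit("brown",q,np.array([340.5,-302.1])))
E
```

```text
t: 32.42
tcp_pos: [478.5, 272.2, 253.5]
orientation: [-0.0, 1.0, -0.0, 0.001]
ft_force: [0.8, -0.3, 0.1]
finger_gap: 0.584
grasp_force: 0.0
t: 33.42
tcp_pos: [407.9, -79.4, 282.2]
orientation: [0.001, 1.0, 0.0, 0.001]
ft_force: [-0.0, -0.5, -0.3]
finger_gap: 0.941
grasp_force: 0.0
t: 34.42
tcp_pos: [340.7, -302.1, 280.7]
orientation: [0.0, 1.0, 0.001, 0.0]
ft_force: [0.2, 0.7, -0.4]
finger_gap: 0.935
grasp_force: 0.0
[ 340.78333554 -302.0663279   280.63066298] (array([ 340.6, -302. ]), 207, 0.3)
```

Aligned exactly. Descend 16.2 cm and grasp the brown sauce.

```bash
python3 -m creep '[{"travel":[0,0,2],"roll":0,"fingers":8},{"travel":[0,0,4],"roll":0,"fingers":8},{"travel":[0,0,4],"roll":0,"fingers":8},{"travel":[0,0,3.5],"roll":0,"fingers":8},{"travel":[0,0,2],"roll":0,"fingers":8},{"travel":[0,0,0.6],"roll":0,"fingers":8},{"travel":[0,0,0],"roll":0,"fingers":8},{"travel":[0,0,0],"roll":0,"fingers":8}]' 60
python3 -m creep '[{"travel":[0,0,0],"roll":0,"fingers":5},{"travel":[0,0,0],"roll":0,"fingers":2},{"travel":[0,0,0],"roll":0,"fingers":2},{"travel":[0,0,0],"roll":0,"fingers":2},{"travel":[0,0,0],"roll":0,"fingers":2},{"travel":[0,0,0],"roll":0,"fingers":2}]' 60
```

```text
t: 35.48
tcp_pos: [340.9, -303.4, 120.4]
orientation: [0.001, 1.0, 0.0, 0.001]
ft_force: [0.5, 0.6, -0.8]
finger_gap: 0.932
grasp_force: 0.0
t: 36.22
tcp_pos: [340.8, -303.3, 120.5]
orientation: [0.0, 1.0, -0.0, 0.001]
ft_force: [-0.2, 1.9, 5.5]
finger_gap: 0.44
grasp_force: 59.6
```

```bash
python3 -m creep '[{"travel":[0,0,-1],"roll":0,"fingers":2},{"travel":[0,0,-2.5],"roll":0,"fingers":2},{"travel":[0,0,-4],"roll":0,"fingers":2},{"travel":[0,0,-4],"roll":0,"fingers":2},{"travel":[0.5,-2,-2.5],"roll":0,"fingers":2},{"travel":[1,-3.5,0],"roll":0,"fingers":2},{"travel":[1.5,-4,0],"roll":0,"fingers":2},{"travel":[1.5,-4,0],"roll":0,"fingers":2}]'
python3 -m creep '[{"travel":[1.5,-4,0],"roll":0,"fingers":2},{"travel":[1.5,-4,0],"roll":0,"fingers":2},{"travel":[1.5,-4.5,0],"roll":0,"fingers":2},{"travel":[1.5,-4.5,0],"roll":0,"fingers":2},{"travel":[1.5,-4,0],"roll":0,"fingers":2},{"travel":[1,-3,0],"roll":0,"fingers":2},{"travel":[0.5,-2,0],"roll":0,"fingers":2},{"travel":[0,0,0],"roll":0,"fingers":2}]'
python3 -m creep '[{"travel":[0,0,0],"roll":0,"fingers":2}]'
python3 - <<'E'
from fit import *
im,d=capture("wrist"); q=pts("wrist",d)[d>0]; s=sense(); T=s["tcp_pos"]; print(T,s["grasp_force"])
print(fit("brown",q,T[:2],T[2]-120.5))
E
```

```text
t: 37.22
tcp_pos: [385.1, -166.6, 258.6]
orientation: [-0.0, 1.0, -0.0, -0.0]
ft_force: [0.3, 0.3, -3.4]
finger_gap: 0.436
grasp_force: 59.9
t: 38.22
tcp_pos: [474.8, 93.0, 258.3]
orientation: [0.0, 1.0, 0.001, -0.001]
ft_force: [-0.3, -0.9, -3.2]
finger_gap: 0.435
grasp_force: 60.1
t: 38.35
tcp_pos: [474.9, 91.6, 258.7]
orientation: [0.0, 1.0, -0.0, -0.001]
ft_force: [0.0, 0.4, -3.7]
finger_gap: 0.437
grasp_force: 60.1
[474.97263965  91.39294244 258.89474295] 60.08996712975204
(array([475.1,  92.1]), 921, 0.3)
```

```bash
python3 -m creep '[{"travel":[0.5,-2.05,0],"roll":0,"fingers":2},{"travel":[0,0,2],"roll":0,"fingers":2},{"travel":[0,0,3],"roll":0,"fingers":2},{"travel":[0,0,3],"roll":0,"fingers":2},{"travel":[0,0,2.5],"roll":0,"fingers":2},{"travel":[0,0,1.3],"roll":0,"fingers":2},{"travel":[0,0,0.5],"roll":0,"fingers":2},{"travel":[0,0,0],"roll":0,"fingers":2}]'
python3 -m creep '[{"travel":[0,0,0.3],"roll":0,"fingers":2},{"travel":[0,0,0.1],"roll":0,"fingers":2},{"travel":[0,0,0],"roll":0,"fingers":2},{"travel":[0,0,0],"roll":0,"fingers":2}]'
```

```text
t: 39.4
tcp_pos: [480.6, 112.3, 136.7]
orientation: [0.0, 1.0, -0.0, 0.0]
ft_force: [-0.0, 0.8, -3.0]
finger_gap: 0.435
grasp_force: 60.3
t: 39.9
tcp_pos: [480.4, 112.6, 132.5]
orientation: [-0.0, 1.0, 0.0, 0.0]
ft_force: [0.6, 0.8, -3.4]
finger_gap: 0.436
grasp_force: 60.3
```

```bash
python3 -m creep '[{"travel":[0,0,0.3],"roll":0,"fingers":2},{"travel":[0,0,0.15],"roll":0,"fingers":2},{"travel":[0,0,0.05],"roll":0,"fingers":2},{"travel":[0,0,0],"roll":0,"fingers":2}]'
python3 -m creep '[{"travel":[0,0,0.05],"roll":0,"fingers":2},{"travel":[0,0,0.05],"roll":0,"fingers":2},{"travel":[0,0,0],"roll":0,"fingers":2}]'
python3 -m creep '[{"travel":[0,0,0.05],"roll":0,"fingers":2},{"travel":[0,0,0],"roll":0,"fingers":2}]'
```

```text
t: 40.4
tcp_pos: [480.3, 112.6, 127.2]
orientation: [-0.0, 1.0, -0.0, -0.0]
ft_force: [-0.3, -0.4, -3.4]
finger_gap: 0.437
grasp_force: 60.3
t: 40.78
tcp_pos: [480.5, 112.6, 126.6]
orientation: [-0.0, 1.0, -0.0, 0.0]
ft_force: [-0.1, 0.9, -1.9]
finger_gap: 0.434
grasp_force: 60.4
t: 41.02
tcp_pos: [480.8, 112.7, 126.5]
orientation: [-0.0, 1.0, -0.0, 0.001]
ft_force: [0.3, 0.1, 0.7]
finger_gap: 0.437
grasp_force: 60.9
```

```bash
python3 -m creep '[{"travel":[0,0,0.05],"roll":0,"fingers":2},{"travel":[0,0,0],"roll":0,"fingers":2}]'
python3 -m creep '[{"travel":[0,0,0],"roll":0,"fingers":4},{"travel":[0,0,0],"roll":0,"fingers":5},{"travel":[0,0,0],"roll":0,"fingers":5.8},{"travel":[0,0,0],"roll":0,"fingers":5.8},{"travel":[0,0,-2],"roll":0,"fingers":5.8},{"travel":[0,0,-4],"roll":0,"fingers":5.8},{"travel":[0,0,-4],"roll":0,"fingers":5.8},{"travel":[0,0,-4],"roll":0,"fingers":5.8}]'
python3 -m creep '[{"travel":[0,2,-2],"roll":0,"fingers":5.8},{"travel":[-2,5,0],"roll":0,"fingers":5.8},{"travel":[-2,5,0],"roll":0,"fingers":5.8},{"travel":[-1,3,0],"roll":0,"fingers":5.8},{"travel":[0,0,0],"roll":0,"fingers":5.8},{"travel":[0,0,0],"roll":0,"fingers":5.8}]'
python3 - <<'E'
from fit import *
im,d=capture("wrist"); P=pts("wrist",d)[d>0]; a,e=capture("scene"); b,f=capture("side")
cv2.imwrite("pics/f.png",cv2.hconcat([cv2.resize(a[120:300,180:340],(400,450)),cv2.resize(b[140:310,240:380],(400,450))]))
Q=pts("side",f)[f>0]
for k,c in (("salt",(402,192)),("mill",(479,193)),("chilli",(478,273)),("brown",(480,113))):
    print(k,fit(k,P,np.array(c,float),6),fit(k,Q,np.array(c,float),6))
E
```

```text
t: 41.28
tcp_pos: [481.1, 112.7, 126.5]
orientation: [-0.0, 1.0, 0.0, 0.001]
ft_force: [-0.5, 0.6, 5.5]
finger_gap: 0.436
grasp_force: 61.6
t: 42.28
tcp_pos: [480.4, 112.6, 268.3]
orientation: [-0.0, 1.0, 0.0, 0.001]
ft_force: [0.6, -0.3, -1.1]
finger_gap: 0.676
grasp_force: 0.0
t: 43.02
tcp_pos: [430.6, -37.0, 286.3]
orientation: [-0.0, 1.0, 0.0, 0.001]
ft_force: [-0.4, 0.4, -0.7]
finger_gap: 0.678
grasp_force: 0.0
salt (array([400.7, 193.8]), 1138, 1.2) (array([403. , 194.6]), 285, 1.4)
mill (array([479.6, 194.6]), 315, 1.3) (array([479.3, 192.5]), 115, 2.2)
chilli (array([477.7, 274.7]), 348, 0.9) (array([480.7, 275.6]), 316, 1.1)
brown (array([480.5, 114.5]), 993, 0.4) (array([480.7, 113.5]), 133, 1.2)
```

View pics/f.png

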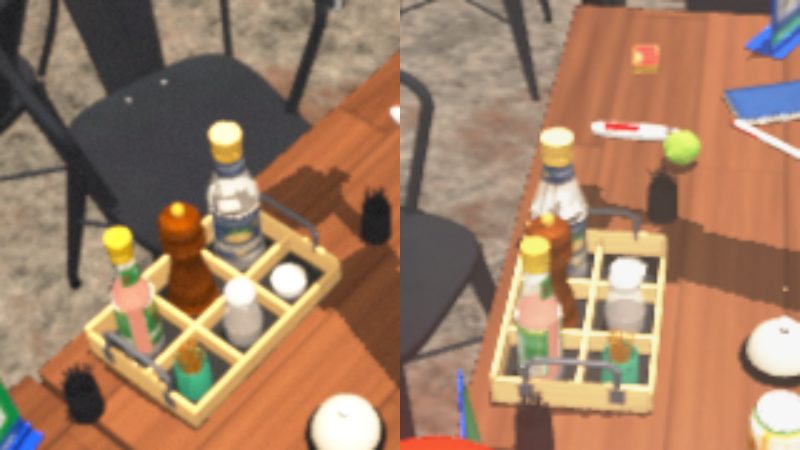

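All six items stand upright in the right compartments, and the arm is clear of everything. Handing in.

```bash
python3 -c "from bench import *; print(hand_in())"
```

```text
the job is handed in; nothing more can be done
None
```

The caddy is back in order and the job is handed in: salt, mill, chilli and blue-labelled sauce each stand upright in the compartment asked for, confirmed in the final pictures, at about 43 s of robot time.

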